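# Start a jack screw in its threaded boss

## Task

Take the screw with the flat oblong head out of the wooden rack and stand it upright in the threaded boss of the jack base, resting on the thread with its head square across the long foot of the base. Turn it backward (counter-clockwise seen from above) until it climbs to the end of the thread and you feel it drop, then screw it forward (clockwise) one full turn so that it is started. Finish while gripping the screw's head, holding it there started and upright; leave everything else on the bench where it is.

Things in the scene. Friction and masses are not known exactly. Their poses are not given: they have to be found in the camera images.
- screw: Steel jack screw, 100 mm tall, 0.3 kg, standing upright in a rack hole. Origin: centre of its lower end, z up the screw. Pilot 20 mm in diameter, its lowest 6 mm tapered to 13 mm; right-hand two-start thread (28 mm over the crests) from 25 mm up; flange 27 mm across at 61 to 66 mm; then the oblong head. The same again after a half turn. When let go on the thread, friction keeps it from turning.
- screw_head (a point): Centre of the screw's oblong head, on its axis, 83 mm above its lower end. Head 36 mm along x, 16 mm thick along y, 34 mm high (local z 66 to 100 mm), four flat sides; can be gripped across thickness or length. Fingers closed to 1 to 2 mm wider than the head turn the screw and leave it free to rise or fall by its own weight.
- screw_thread (a point): Lower end of one of the screw's two threads, on its +x side, 27 mm above its lower end (the other end is opposite, at -x). Lead 16 mm a turn: the threads are 8 mm apart.
- jack_base: Dark steel jack base, bolted down. Foot 150 mm long (x), 70 mm wide (y), 12 mm high; origin at the centre of its underside, z up. At the centre a round boss, 56 mm outside, top 66 mm high. Height of the screw's lower end in this frame, about: set on the thread with its head square across the foot 33 mm; backed up to the thread's end 37 mm; after the drop 29 mm; one turn forward from there 13 mm.
- boss_mouth (a point): Centre of the boss's open top, on its axis, 66 mm above the bench. Bore 31 mm wide with a right-hand two-start inner thread, 22 mm across its crests (1 mm radial play round the screw's pilot), lead 16 mm a turn, starting 4 mm below the mouth.
- thread_end (a point): Blunt upper end of one of the boss's two inner threads, on the base's +x side, 62 mm above the bench (the other is opposite, at -x). The screw turned backward climbs 4 mm per quarter turn and falls 8 mm once its head has come in line with the long foot and 5 to 20 degrees past it, if held loosely.
- rack: Wooden rack, fixed, 220 mm long (x), 66 mm wide (y), 55 mm high; origin at the centre of its underside. Three round holes 32 mm wide, their floor 10 mm above the bench, at -72, 0 and +72 mm along x. They hold the screw, a hex-headed bolt and a round-headed pin in any order; the heads of the other two end 86 to 88 mm above the bench.
- hexbolt: Hex-headed steel bolt standing in the rack, 76 mm tall, 35 mm across the head's corners; origin at its lower end. Leave alone.
- drift: Round-headed steel pin standing in the rack, 78 mm tall, head 33 mm; origin at its lower end. Leave alone.
- ujoint: Steel universal-joint cross, 90 by 90 mm, 26 mm high, lying on the bench; origin at the centre of its underside. Leave alone.
- wrench: Steel wrench, 170 mm long, lying flat between rack and jack base. Leave alone.
- bearing_race: Steel ring, 52 mm across, 18 mm high; origin at the centre of its underside. Leave alone.
- spraycan: Can, 56 mm across, 170 mm tall; origin at the centre of its underside. Leave alone.
- tube_offcut: Upright piece of steel tube, 64 mm across, 70 mm tall; origin at the centre of its underside. Leave alone.
- shim_pack: Flat brass block, 60 by 40 by 12 mm; origin at the centre of its underside. Leave alone.
Mind the look-alikes: they are no part of the job. What is shaped like the screw but red is not meant.

How it is judged (in metres and radians):
On the way, in this order (a step that is already met when the one before it is completed fails the run):
1. the screw stands upright in the boss, resting on the thread, its head roughly square across the foot (within about 45 degrees) (z of screw in the frame of jack_base between 0.03 and 0.0357 m and angle between the x axis of screw and the x axis of jack_base, either way round above 0.78 rad and horizontal distance between screw and jack_base below 0.003 m and angle between screw's own z axis and vertical below 0.12 rad and contact force between screw and jack_base above 0.3 N and linear speed of screw below 0.02 m/s), for 0.3 s.
2. the screw is backed up to the end of the thread (z of screw in the frame of jack_base between 0.0353 and 0.039 m and angle between the x axis of screw and the x axis of jack_base, either way round below 0.6 rad and horizontal distance between screw and jack_base below 0.003 m and angle between screw's own z axis and vertical below 0.12 rad and contact force between screw and jack_base above 0.3 N), for 0.04 s.
3. the screw has dropped by a thread (z of screw in the frame of jack_base between 0.0268 and 0.031 m and angle between the x axis of screw and the x axis of jack_base, either way round below 0.75 rad and horizontal distance between screw and jack_base below 0.003 m and angle between screw's own z axis and vertical below 0.12 rad), for 0.1 s.
At the end, for the whole second after the job is handed in: The screw is one turn into the thread from where it dropped (its lower end 10 to 16.5 mm above the bench, i.e. one turn within about 70 degrees), on the boss's axis within 3 mm, upright within 0.08 rad, at rest, and the fingers still grip it (more than 3 N) (z of screw in the frame of jack_base between 0.01 and 0.0165 m and horizontal distance between screw and jack_base below 0.003 m and angle between screw's own z axis and vertical below 0.08 rad and contact force between the fingers and screw above 3 N and linear speed of screw below 0.01 m/s); the arm keeps its last pose, push and grip.
It fails at once if the hex bolt or the round-headed pin in the rack is shifted by more than 25 mm (distance of any of hexbolt, drift from where it was at the start of the episode above 0.025 m).
It fails at once if something else lying on the bench is shifted by more than 25 mm (distance of any of ujoint, wrench, bearing_race, spraycan, tube_offcut, shim_pack from where it was at the start of the episode above 0.025 m).
It also fails if it takes over 67 s, if anything falls off the work surface, if the arm or the gripper's body presses on something with over 40 N, if the wrist force passes 120 N, or if a joint passes its speed limit or range.

## Robot

A 6-joint arm with a two-finger parallel gripper is mounted at the origin on the work surface. World frame = base frame: x ahead of the robot, y to its left, z up, the work surface at z = 0. Lengths are in m, angles in degrees, forces in N, time in s.
With the tool pointing down it reaches from about 0.375 to 0.9 m from the base axis. Payload 3.1 kg.
Tool frame: the origin (TCP) lies on the centre line of the jaws, within the pads' length; the fingertips stand finger_overhang ahead of it and the grasp point (between the pads) lies 5 mm behind it (finger_overhang is the distance from the TCP to the fingertips, in m); z points along the fingers, y is the line along which they close (so a half turn about z gives the same grasp; the last joint's range is limited). The gripper opens to 87 mm and grips with 3 to 60 N. Pads are 19 mm wide; open, the fingers measure 117 mm over their backs; the gripper's body (75 mm by 190 mm) begins 51 mm behind the grasp point.
Start: joints at [-75.487, 30.224, 82.088, -0, 67.689, -10.227], TCP at [0.262, -0.568, 0.237] pointing down, gripper open.
Joint ranges: [-176.69, 176.69], [-43.24, 126.21], [12.49, 139.97], [-82, 262], [0, 151.66], [-163.58, 163.58]. Speed limits (degrees/s): [159.86, 159.86, 180, 180, 180, 180].

## Interface

Orientations are given as a 3x3 rotation matrix whose columns are the frame's x, y, z axes.
In Python, from rig import read_state, capture, calibration, hand_in, finger_overhang gives the robot as it stands.
- The arm moves only by the tool send_rows, never from a script. Its argument "plan" is a list of rows, each a list of 5 numbers: the closure in counts, from 0 (fully open) to 255 (shut), then the shift along the tool's x, y, z in m, then the turn about the tool's z in rad. A call has 1 to 20 rows; each row shifts and turns the commanded pose from where the row before left it, along the tool's axes as they then stand; what a row does not reach is not made up. A row lasts 1/12 s, in which the tool goes at most 41.7 mm and 7.16 degrees, less where a joint would pass 70% of its speed; a pose out of reach is approached as far as the arm can. A call is refused whole if a number of a shift passes 0.0417 or a number of a turn 0.125, either way. A call with a gripper value outside its range is refused whole. The fingers move at their own pace and stop on an object; the grip force is fixed at half the most. Time passes only in rows, so rows that do not move let the fingers close. It gives the time, the measured TCP pose, the force, the opening and the grip force at its end, in the units of the state.
- read_state(): the state, without advancing time (a new reading comes with each control period).
- capture(name): name is "side" or "top"; returns (picture, depth): 420x560x3 uint8, blue, green, red; 420x560 float32, m along the optical axis (not along the pixel's ray), 0 where there is no reading.
- calibration(name): a dict with "fx", "fy", "cx", "cy" (pixels), "dist_coeffs" ([k1, k2, p1, p2, k3] as OpenCV has them; the pictures are not rectified), "xyz" and "rotation" of the camera in the world. Camera axes: x right, y down, z forward; pixel columns grow to the right and rows downward; lengths in m; the calibration is good to about 2 mm. A picture is of the moment at which its call begins. calibration takes no time and is no camera call.
- hand_in(): hands the job in; it is judged then, once.
The state is a dict: "time_s": time; "joint_positions": joint angles; "qvel": joint speeds; "tau": joint torques, N m; "position": TCP position; "tcp_rot": TCP orientation; "force": force on the tool from outside, world axes, zero at the start; "moment": the same for the moment, N m; "opening": opening from 0.0 (shut) to 1.0 (fully open); "grasp_force": force on a finger pad.
Only numpy, scipy, OpenCV 4.12 (cv2) and the standard library are available. Lean on these libraries where they do the work, as an engineer would, in place of code of your own. Each camera call takes 0.05 s, during which the arm holds its last target. There are 200 camera calls.

## Working session

There is one attempt and no reset: what is moved stays moved. The work goes in short steps, Python scripts to look and compute and a tool call to move; the robot and the scene stay as the last step left them, time stands still between calls to the robot, and variables do not carry over. Pictures are saved under pics/ and viewed, at most 11 in all, crops included, and the job is handed in when it is done.

Besides the shell and the picture viewer there is one more tool, called after "Request:" as a command line: name --pt "numbers of a row" for each row, then --argument value for the rest. send_rows: Moves the arm, as the interface text tells. Its arguments: {"type":"object","properties":{"plan":{"type":"array","items":{"type":"array","items":{"type":"number"}}}},"required":["plan"]}

```bash
mkdir -p pics
cat > h.py <<'E'
import numpy as np, cv2
from rig import *
def snap(n,f):
    p,d=capture(n); cv2.imwrite(f'pics/{f}.png',p); np.save(f'pics/{f}.npy',d); return p,d
def ray(n,u,v):
    c=calibration(n);K=np.array([[c['fx'],0,c['cx']],[0,c['fy'],c['cy']],[0,0,1]])
    q=cv2.undistortPoints(np.array(u_v(u,v)),K,np.array(c['dist_coeffs'])).reshape(-1,2)
    return np.array(c['xyz']),np.c_[q,np.ones(len(q))]@np.array(c['rotation']).T
def u_v(u,v): return np.stack([np.atleast_1d(u),np.atleast_1d(v)],-1).astype(float).reshape(-1,1,2)
def onz(n,u,v,z):
    o,r=ray(n,u,v); return o+r*((z-o[2])/r[:,2])[:,None]
def cloud(n,d):
    v,u=np.nonzero(d>0); o,r=ray(n,u,v); return u,v,o+r*d[v,u][:,None]
E
python3 - <<'E'
from h import *
a,_=snap('top','t0'); b,_=snap('side','s0')
s=read_state(); print(s, finger_overhang() if callable(finger_overhang) else finger_overhang)
for n in('top','side'): print(calibration(n))
E
```

```text
{'time_s': 0.1, 'joint_positions': array([-7.54874752e+01,  3.02725941e+01,  8.21474913e+01, -1.43721886e-04,
        6.76889752e+01, -1.02243132e+01]), 'qvel': array([ 0.09803484, -0.06533773, -0.24490779, -0.07428595, -0.06497153,
        0.04289921]), 'tau': array([-3.00750912e-05, -4.40985167e+01, -1.77151895e+01,  6.34478847e-02,
        5.34001691e-02, -4.44109151e-05]), 'position': array([ 0.26143113, -0.56701931,  0.23568929]), 'tcp_rot': array([[ 9.08239006e-01,  4.18451525e-01, -4.79239245e-04],
       [ 4.18451665e-01, -9.08237199e-01,  1.84215037e-03],
       [ 3.35587722e-04, -1.87365128e-03, -9.99998188e-01]]), 'force': array([-0.92031863, -0.27581035,  0.00252958]), 'moment': array([-0.03517394, -0.02483789,  0.04956767]), 'grasp_force': 0.0, 'opening': 1.0026349032058313} 0.014
{'fx': 540.1842983480296, 'fy': 540.1842983480296, 'cx': 279.95343323707806, 'cy': 206.9106150607586, 'dist_coeffs': array([0.03082507, 0.        , 0.        , 0.        , 0.        ]), 'xyz': array([ 2.49096345e-01, -1.56208145e-03,  1.65998066e+00]), 'rotation': array([[-2.37098753e-04, -9.81292284e-01,  1.92523758e-01],
       [-9.99999223e-01,  4.68253583e-04,  1.15515644e-03],
       [-1.22369605e-03, -1.92523334e-01, -9.81291633e-01]])}
{'fx': 383.53892170869955, 'fy': 383.53892170869955, 'cx': 280.2424228352027, 'cy': 212.6085540977658, 'dist_coeffs': array([-0.06381378,  0.        ,  0.        ,  0.        ,  0.        ]), 'xyz': array([ 0.45429214, -0.58821025,  0.86948734]), 'rotation': array([[ 0.98206269, -0.14737441,  0.11761654],
       [-0.18849697, -0.78277781,  0.59306644],
       [ 0.0046648 , -0.60459878, -0.79651651]])}
```

View pics/t0.png

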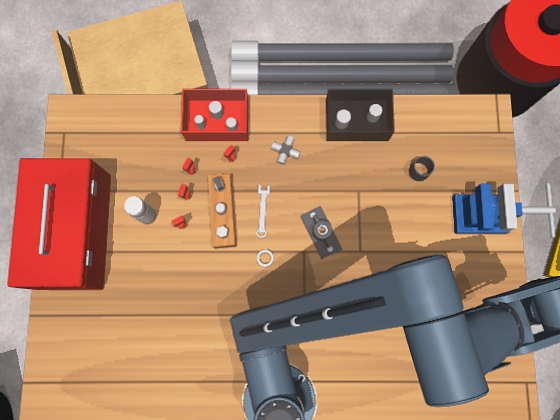

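View pics/s0.png

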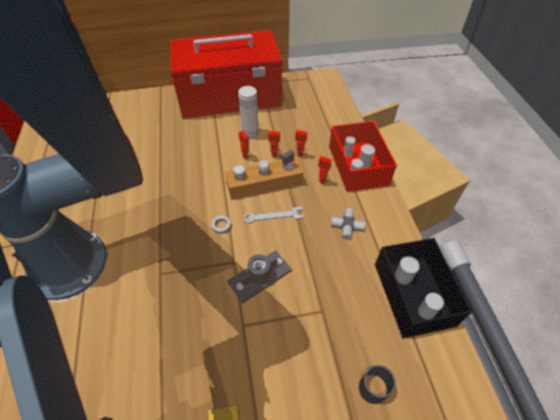

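The top view shows the rack with three heads at about (219,184), (221,208) and (222,232), and the jack base at (321,231). Four red look-alikes stand at (189,165), (230,153), (184,191) and (180,221). The dark, oblong-looking head at top (219,184) / side (288,158) fits the description, because it isn't red, is tallest and stands in the rack. I'll confirm it in one enlarged crop.

Run:
```python
from h import *
a=cv2.imread('pics/t0.png');b=cv2.imread('pics/s0.png')
R=lambda i,x,y,w,h:cv2.resize(i[y:y+h,x:x+w],(400,300),interpolation=cv2.INTER_CUBIC)
cv2.imwrite('pics/c0.png',np.vstack([np.hstack([R(a,175,167,100,75),R(a,280,195,100,75)]),np.hstack([R(b,220,135,100,75),R(b,215,240,100,75)])]))
u,v,P=cloud('top',np.load('pics/t0.npy'))
# rack/boss region clouds
m=(u>195)&(u<245)&(v>165)&(v<255)
Q=P[m]
for lo,hi in((.045,.062),(.075,.125)):
    k=(Q[:,2]>lo)&(Q[:,2]<hi); print(lo,k.sum(),Q[k].min(0),Q[k].max(0))
k=(Q[:,2]>.097); print('tall',k.sum(),Q[k].mean(0),Q[k].max(0))
m=(u>290)&(u<350)&(v>200)&(v<262);Q=P[m]
for lo,hi in((.006,.02),(.058,.075)):
    k=(Q[:,2]>lo)&(Q[:,2]<hi); print('base',lo,k.sum(),Q[k].mean(0),cv2.minAreaRect((Q[k][:,:2]*1000).astype(np.float32)))
```

```text
0.045 1181 [0.44530961 0.13759234 0.04507702] [0.67183348 0.22059086 0.06192159]
0.075 284 [0.47034035 0.15835601 0.07527991] [0.64672705 0.19898156 0.12069881]
tall 72 [0.62750161 0.18523569 0.11065429] [0.64672705 0.1981833  0.12069881]
base 0.006 957 [ 0.49396604 -0.12414412  0.0115964 ] ((498.46234130859375, -124.22853088378906), (181.10557556152344, 187.83218383789062), 89.75389099121094)
base 0.058 220 [ 0.49433564 -0.12404858  0.06670982] ((494.804443359375, -123.69058227539062), (52.9693717956543, 53.9814453125), 42.83720397949219)
```

View pics/c0.png

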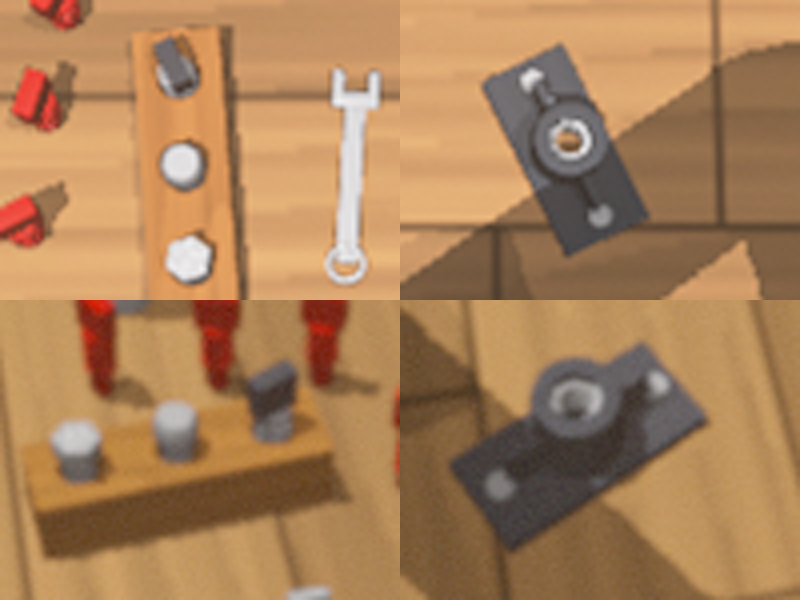

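Confirmed: the dark grey oblong head at the far (+x) end of the rack is the screw, a round pin sits in the middle and a hex bolt at the near end. Next I'll measure the head, the boss, the foot's yaw and the spraycan.

```bash
cat > m.py <<'E'
from h import *
def rect(P):
    (c,s,a)=cv2.minAreaRect((P[:,:2]*1000).astype(np.float32)); 
    b=cv2.boxPoints((c,s,a)); e=[b[1]-b[0],b[2]-b[1]]; e=max(e,key=np.linalg.norm)
    return np.round(c,1),np.round(sorted(s),1),round(np.degrees(np.arctan2(e[1],e[0]))%180,1)
for n,f,hb,bb in(('top','t0',(205,172,235,206),(292,200,350,262)),('side','s0',(275,145,302,180),(222,245,298,305))):
    a=cv2.imread(f'pics/{f}.png').astype(int); sat=a.max(2)-a.min(2); br=a.max(2)
    u,v,P=cloud(n,np.load(f'pics/{f}.npy')); S=sat[v,u]; B=br[v,u]
    box=lambda b:(u>=b[0])&(u<=b[2])&(v>=b[1])&(v<=b[3])
    for lo in(.098,.104):
        k=box(hb)&(P[:,2]>lo)&(S<40); q=onz(n,u[k],v[k],.11); print(n,'head',lo,k.sum(),rect(q),'meanz',P[k].mean(0).round(4), 'mean@.11',q.mean(0).round(4))
    k=box(bb)&(S<30)&(B<150)&(P[:,2]<.03); q=onz(n,u[k],v[k],.012); print(n,'foot',k.sum(),rect(q))
    k=box(bb)&(S<40)&(P[:,2]>.06); q=onz(n,u[k],v[k],.066); c,r=cv2.minEnclosingCircle((q[:,:2]*1000).astype(np.float32)); print(n,'boss',k.sum(),c,r,rect(q))
    if n=='top':
        k=(u<165)&(u>115)&(v>185)&(v<235)&(P[:,2]>.155); print('can',P[k].mean(0),rect(P[k]))
        k=(u<205)&(u>165)&(v>150)&(v<235)&(P[:,2]>.06); print('reds',P[k].min(0),P[k].max(0))
        k=(u>195)&(u<245)&(v>165)&(v<255)&(P[:,2]>.05)&(P[:,2]<.06)&(S>50); print('rack',rect(P[k]))
E
python3 m.py
```

```text
top head 0.098 63 (array([625.8, 184.7]), array([15.8, 35.5]), np.float32(26.9)) meanz [0.6254 0.184  0.1107] mean@.11 [0.6256 0.1841 0.11  ]
top head 0.104 58 (array([627.3, 184.2]), array([15.8, 33.7]), np.float32(19.1)) meanz [0.6266 0.1844 0.1115] mean@.11 [0.6269 0.1846 0.11  ]
top foot 709 (array([ 493.3, -125.7]), array([ 70.1, 149.3]), np.float32(25.2))
top boss 208 (494.8315734863281, -124.42306518554688) 27.924148559570312 (array([ 494.8, -123.6]), array([52.6, 53.5]), np.float32(134.8))
can [0.54629927 0.41014524 0.17024101] (array([547., 411.]), array([52.5, 53.7]), np.float32(87.5))
reds [0.50234456 0.26546682 0.06050243] [0.70850145 0.31927089 0.10930925]
rack (array([557.7, 179.9]), array([ 66.6, 221.7]), np.float32(5.1))
side head 0.098 75 (array([625.3, 172.7]), array([22.5, 39.7]), np.float32(24.7)) meanz [0.6248 0.1752 0.1078] mean@.11 [0.6243 0.1731 0.11  ]
side head 0.104 59 (array([626.4, 175.7]), array([17.9, 35.1]), np.float32(24.7)) meanz [0.6265 0.1763 0.1097] mean@.11 [0.6264 0.176  0.11  ]
side foot 993 (array([ 492.4, -133.1]), array([ 71.8, 149. ]), np.float32(25.7))
side boss 301 (493.1724548339844, -132.84593200683594) 28.70294952392578 (array([ 493.5, -134.2]), array([52.9, 54.4]), np.float32(79.4))
```

Request:
send_rows --pt "0 0.0322 -0.0263 0 0" --pt "0 0.0322 -0.0263 0 0" --pt "0 0.0322 -0.0263 0 0" --pt "0 0.0322 -0.0263 0 0" --pt "0 0.0322 -0.0263 0 0" --pt "0 0.0322 -0.0263 0 0" --pt "0 0.0322 -0.0263 0 0" --pt "0 0.0322 -0.0263 0 0" --pt "0 0.0322 -0.0263 0 0" --pt "0 0.0322 -0.0263 0 0" --pt "0 0.0322 -0.0263 0 0" --pt "0 0.0322 -0.0263 0 0" --pt "0 0.0322 -0.0263 0 0" --pt "0 0.0322 -0.0263 0 0" --pt "0 0.0322 -0.0263 0 0" --pt "0 0 0 0 0" --pt "0 0 0 0 0"

```text
time_s: 1.52
position: [0.5353, -0.0049, 0.2361]
tcp_rot: [[0.906, 0.423, -0.001], [0.423, -0.906, -0.0], [-0.001, -0.0, -1.0]]
force: [-0.1, 0.1, 0.6]
opening: 0.998
grasp_force: 0.0
```

```bash
cat > proj.py <<'E'
from h import *
def proj(n,X):
    c=calibration(n);K=np.array([[c['fx'],0,c['cx']],[0,c['fy'],c['cy']],[0,0,1]]);R=np.array(c['rotation']).T
    return cv2.projectPoints(np.array(X,float).reshape(-1,3),cv2.Rodrigues(R)[0],-R@np.array(c['xyz']),K,np.array(c['dist_coeffs']))[0].reshape(-1,2)
E
python3 - <<'E'
from proj import *
s=read_state();p=s['position'];R=s['tcp_rot'];print(s['time_s'],p)
T=[p+R@np.array([dx,dy,.014]) for dx in(-.0095,.0095) for dy in(-.0435,.0435,-.0585,.0585)]
ims=[]
for n in('top','side'):
    a,d=snap(n,n[0]+'1'); q=proj(n,T); c=proj(n,p)[0]; x,y=int(c[0])-50,int(c[1])-75//2
    im=cv2.resize(a[y:y+75,x:x+100],(800,600),interpolation=cv2.INTER_CUBIC)
    for k in q: cv2.circle(im,tuple(int(t) for t in (k-[x,y]+.5)*8),4,(0,255,0),-1)
    ims.append(cv2.resize(im,(400,300)));print(n,x,y,q.round(1).tolist())
cv2.imwrite('pics/c1.png',np.hstack(ims))
E
```

```text
1.5167 [ 0.5353271  -0.00493438  0.23610241]
top 231 167 [[268.7, 215.2], [297.8, 201.9], [263.7, 217.5], [302.8, 199.6], [265.8, 209.0], [294.8, 195.7], [260.8, 211.3], [299.8, 193.4]]
side 215 137 [[251.5, 169.1], [273.2, 192.4], [248.0, 165.4], [277.1, 196.7], [258.3, 165.7], [280.2, 188.6], [254.8, 162.0], [284.1, 192.8]]
```

View pics/c1.png

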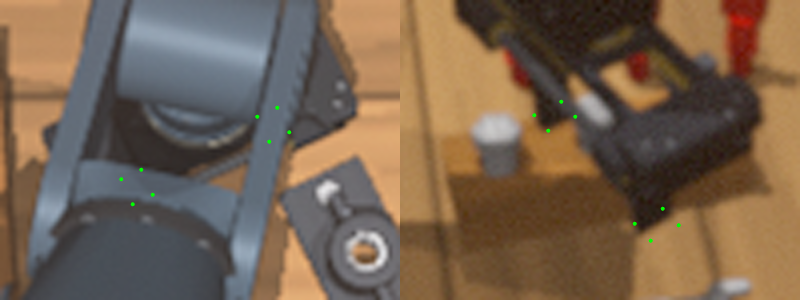

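The side half of the crop shows both open fingers, with the predicted tips a few pixels off. The arm hides the fingers in the top half. The two cameras disagree by about 8 mm in y, so I'll check the side depth against the known tool pose.

Run:
```python
from proj import *
p=np.array([ 0.5353271,-0.00493438,0.23610241]);R=np.array([[0.906,0.423,-.001],[0.423,-0.906,0],[-.001,0,-1]])
for n in('side','top'):
    d=np.load(f'pics/{n[0]}1.npy');u,v,P=cloud(n,d);Q=(P-p)@R
    for lo,hi in((-.09,-.06),(-.05,-.02),(-.02,-.005),(-.005,.008),(.008,.03)):
        for sg in(-1,1):
            k=(abs(Q[:,0])<.06)&(Q[:,1]*sg>.02)&(Q[:,1]*sg<.12)&(Q[:,2]>lo)&(Q[:,2]<hi)
            if k.sum()>2: print(n,lo,sg,k.sum(),'x',np.percentile(Q[k,0],[2,98]).round(4),'y',np.percentile(Q[k,1],[2,98]).round(4),'zmax',Q[k,2].max().round(4))
    # table planarity
    for bx in((.42,.50,.02,.10),(.68,.74,-.1,.1),(.6,.66,-.2,-.1)):
        k=(P[:,0]>bx[0])&(P[:,0]<bx[1])&(P[:,1]>bx[2])&(P[:,1]<bx[3])&(P[:,2]<.03); print(n,'tablez',k.sum(),np.median(P[k,2]).round(4) if k.any() else '')
```

```text
side -0.09 -1 228 x [-0.0404 -0.021 ] y [-0.0846 -0.0229] zmax -0.0601
side -0.09 1 411 x [-0.0406  0.0312] y [0.0232 0.0953] zmax -0.0601
side -0.05 -1 39 x [-0.0138  0.0042] y [-0.0554 -0.0399] zmax -0.0206
side -0.02 -1 30 x [-0.0134  0.0071] y [-0.0509 -0.0406] zmax -0.0057
side -0.02 1 8 x [-0.0137  0.0051] y [0.0531 0.0553] zmax -0.0062
side -0.005 -1 28 x [-0.0142  0.0007] y [-0.0467 -0.0403] zmax 0.0071
side -0.005 1 37 x [-0.0137  0.0072] y [0.047  0.0561] zmax 0.0077
side 0.008 -1 14 x [-0.0133  0.0048] y [-0.0484 -0.0414] zmax 0.0134
side 0.008 1 12 x [-0.0134  0.0054] y [0.0461 0.0556] zmax 0.0119
side tablez 638 0.0012
side tablez 1295 0.0011
side tablez 823 0.0006
top -0.09 1 71 x [-0.0355 -0.0217] y [0.0435 0.0819] zmax -0.0616
top tablez 0 
top tablez 355 0.0031
top tablez 485 0.001
```

Request:
send_rows --pt "110 0.027 -0.0214 0 0" --pt "110 0.027 -0.0214 0 0" --pt "110 0.027 -0.0214 0 0" --pt "110 0.027 -0.0214 0 0" --pt "110 0.027 -0.0214 0 0" --pt "110 0.027 -0.0214 0 0" --pt "110 0 0 0 -0.125" --pt "110 0 0 0 -0.125" --pt "110 0 0 0 -0.125" --pt "110 0 0 0 -0.125" --pt "110 0 0 0 -0.125" --pt "110 0 0 0 -0.125" --pt "110 0 0 0 -0.125" --pt "110 0 0 0 -0.125" --pt "110 0 0 0 -0.125" --pt "110 0 0 0 -0.125" --pt "110 0 0 0 -0.125" --pt "110 0 0 0 -0.125" --pt "110 0 0 0 -0.125" --pt "110 0 0 0 -0.125"

```text
time_s: 3.28
position: [0.6285, 0.1744, 0.2362]
tcp_rot: [[-0.576, 0.818, -0.001], [0.818, 0.576, -0.001], [0.0, -0.001, -1.0]]
force: [-0.5, 0.0, -0.6]
opening: 0.569
grasp_force: 0.0
```

Request:
send_rows --pt "110 0 0 0.009 -0.125" --pt "110 0 0 0.009 -0.125" --pt "110 0 0 0.009 -0.125" --pt "110 0 0 0.009 -0.125" --pt "110 0 0 0.009 -0.125" --pt "110 0 0 0.009 -0.125" --pt "110 0 0 0.009 -0.125" --pt "110 0 0 0.009 -0.125" --pt "110 0 0 0.009 -0.125" --pt "110 0 0 0.009 -0.125" --pt "110 0 0 0.005 -0.125" --pt "110 0 0 0 -0.01" --pt "110 0 0 0 0" --pt "110 0 0 0 0"

```text
time_s: 4.45
position: [0.629, 0.1758, 0.1419]
tcp_rot: [[-0.913, -0.408, 0.0], [-0.408, 0.913, -0.0], [-0.0, -0.0, -1.0]]
force: [0.3, -0.4, -0.4]
opening: 0.571
grasp_force: 0.0
```

Run:
```python
from proj import *
s=read_state();p=s['position'];R=s['tcp_rot'];print(s['time_s'],p,s['joint_positions'].round(1),s['opening'],np.degrees(np.arctan2(R[1,0],R[0,0])))
a,d=snap('side','s2');x,y=240,105
cv2.imwrite('pics/c2.png',cv2.resize(a[y:y+75,x:x+100],(800,600),interpolation=cv2.INTER_CUBIC))
u,v,P=cloud('side',d);Q=(P-p)@R;W=a.astype(int);sat=(W.max(2)-W.min(2))[v,u]
def show(l,k):print(l,k.sum(),'x',np.percentile(Q[k,0],[2,50,98]).round(4),'y',np.percentile(Q[k,1],[2,50,98]).round(4),'z',np.percentile(Q[k,2],[2,98]).round(4))
n=np.linalg.norm(Q[:,:2],axis=1)
for sg in(-1,1): show('finger',(abs(Q[:,0])<.02)&(Q[:,1]*sg>.012)&(Q[:,1]*sg<.06)&(Q[:,2]>-.03)&(Q[:,2]<.014))
k=(n<.04)&(P[:,2]>.08)&(P[:,2]<.113)&(sat<45); show('head',k)
k=k&(P[:,2]>.104); show('headtop',k)
```

```text
4.45 [0.62895518 0.17584578 0.1419253 ] [   5.8   38.6   82.5   -0.    58.9 -108.3] 0.57125073450682 -155.898984124059
finger 53 x [-0.005   0.0097  0.0128] y [-0.0389 -0.0344 -0.0272] z [-0.0268  0.0126]
finger 74 x [-0.0062  0.0089  0.0127] y [0.0225 0.0251 0.0354] z [-0.029   0.0115]
head 112 x [-0.0144  0.006   0.0173] y [-0.0052 -0.0018  0.01  ] z [0.0297 0.06  ]
headtop 47 x [-0.0116  0.0053  0.0171] y [-0.0044  0.0028  0.0103] z [0.0294 0.0367]
```

View pics/c2.png

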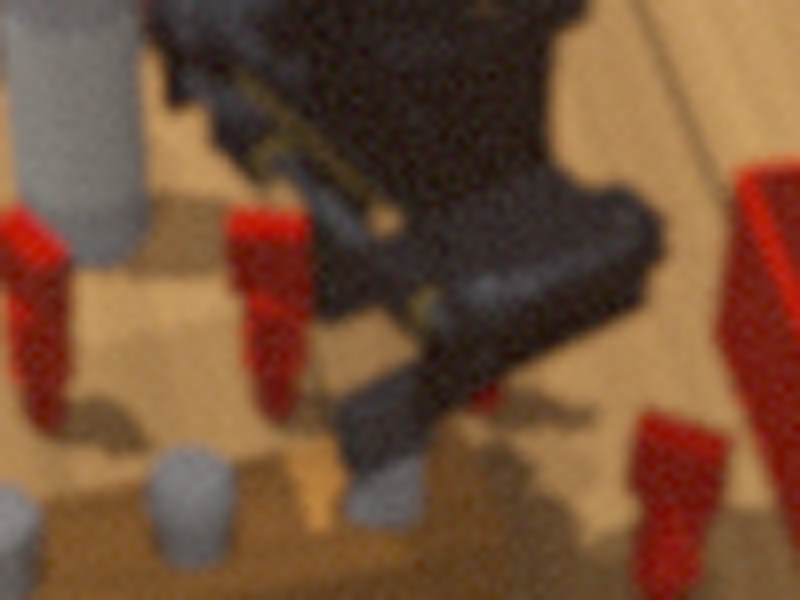

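The crop shows the fingers straddling the oblong head, with the flange and pilot at pixel (288,166). The head sits about 4.5 mm toward tool +y. I'll correct that, descend and grip.

Request:
send_rows --pt "110 -0.0015 0.0045 0 -0.005" --pt "110 0 0 0.01 0" --pt "110 0 0 0.01 0" --pt "110 0 0 0.01 0" --pt "110 0 0 0.01 0" --pt "110 0 0 0.0105 0" --pt "110 0 0 0 0" --pt "255 0 0 0 0" --pt "255 0 0 0 0" --pt "255 0 0 0 0" --pt "255 0 0 0 0" --pt "255 0 0 0 0" --pt "255 0 0 0 0"

```text
time_s: 5.58
position: [0.6283, 0.182, 0.0916]
tcp_rot: [[-0.909, -0.417, 0.001], [-0.417, 0.909, 0.0], [-0.001, -0.0, -1.0]]
force: [-0.1, -0.0, 0.8]
opening: 0.199
grasp_force: 0.0
```

Run:
```python
from rig import *
s=read_state();print(s['position'],s['opening']*87,s['grasp_force'],s['force'],s['moment'])
```

```text
[0.62833446 0.18197142 0.09156869] 17.310016394049338 0.0 [-0.14386902 -0.02841347  0.78838572] [ 0.07396203 -0.11740447  0.03348274]
```

Request:
send_rows --pt "255 0 0 0 0" --pt "255 0 0 0 0" --pt "255 0 0 0 0" --pt "255 0 0 0 0"

```text
time_s: 5.92
position: [0.6284, 0.182, 0.0915]
tcp_rot: [[-0.909, -0.417, 0.001], [-0.417, 0.909, 0.0], [-0.001, -0.0, -1.0]]
force: [0.3, 0.6, 3.1]
opening: 0.182
grasp_force: 30.0
```

Request:
send_rows --pt "255 0 0 -0.021 0" --pt "255 0 0 -0.021 0" --pt "255 0 0 -0.021 0" --pt "255 0 0 -0.021 0" --pt "255 0.025 -0.0227 0 0" --pt "255 0.025 -0.0227 0 0" --pt "255 0.025 -0.0227 0 0" --pt "255 0.025 -0.0227 0 0" --pt "255 0.025 -0.0227 0 0" --pt "255 0.025 -0.0227 0 0" --pt "255 0.025 -0.0227 0 0" --pt "255 0.025 -0.0227 0 0" --pt "255 0.025 -0.0227 0 0" --pt "255 0.025 -0.0227 0 0" --pt "255 0 0 0 0.1" --pt "255 0 0 0 0.125" --pt "255 0 0 0 0.125" --pt "255 0 0 0 0.125" --pt "255 0 0 0 0.125" --pt "255 0 0 0 0.125"

```text
time_s: 7.58
position: [0.4948, -0.1283, 0.1743]
tcp_rot: [[-0.955, 0.297, -0.002], [0.297, 0.955, 0.001], [0.002, 0.0, -1.0]]
force: [-0.2, 0.0, -2.9]
opening: 0.178
grasp_force: 30.0
```

Request:
send_rows --pt "255 0 0 0 0.125" --pt "255 0 0 0 0.125" --pt "255 0 0 0 0.125" --pt "255 0 0 0 0.125" --pt "255 0 0 0 0.125" --pt "255 0 0 0 0.125" --pt "255 0 0 0 0.085" --pt "255 0 0 0 0" --pt "255 0 0 0 0" --pt "255 0 0 0 0"

```text
time_s: 8.42
position: [0.4952, -0.1285, 0.1747]
tcp_rot: [[-0.429, 0.904, -0.001], [0.904, 0.429, 0.0], [0.001, -0.001, -1.0]]
force: [0.4, -1.0, -1.9]
opening: 0.179
grasp_force: 30.0
```

```bash
cat > look.py <<'E'
from proj import *
import sys
f=sys.argv[1];B=np.array([.496,-.128])
s=read_state();p=s['position'];R=s['tcp_rot'];print(s['time_s'],p,s['joint_positions'].round(1),s['opening']*87,s['force'],np.degrees(np.arctan2(R[1,0],R[0,0]))%180)
for n in('side','top'):
    a,d=snap(n,n[0]+f);W=a.astype(int);u,v,P=cloud(n,d);sat=(W.max(2)-W.min(2))[v,u]
    r=np.hypot(*(P[:,:2]-p[:2]).T)
    def show(l,k):
        if k.sum()>3: print(n,l,k.sum(),'lo',np.percentile(P[k],2,axis=0).round(4),'hi',np.percentile(P[k],98,axis=0).round(4))
    k=(np.hypot(*(P[:,:2]-B).T)<.05)&(abs(P[:,2]-.066)<.005)&(sat<45); show('boss',k)
    q=onz(n,u[k],v[k],.066) if k.sum()>3 else None
    if q is not None: print('   boss circle',cv2.minEnclosingCircle((q[:,:2]*1000).astype(np.float32)))
    lo=p[2]-.0815
    for h0,h1 in((0.003,.022),(.026,.06),(.06,.067)): show(f'screw {h0}',(r<.025)&(P[:,2]>lo+h0)&(P[:,2]<lo+h1)&(P[:,2]>.068))
    show('fingers',(r<.05)&(P[:,2]>p[2]-.012)&(P[:,2]<p[2]+.02))
a=cv2.imread(f'pics/s{f}.png');x,y=205,195
cv2.imwrite(f'pics/c{f}.png',cv2.resize(a[y:y+90,x:x+120],(800,600),interpolation=cv2.INTER_CUBIC))
E
python3 look.py 3
```

```text
8.4167 [ 0.49519355 -0.12845275  0.17468664] [-27.1  26.7 101.8   0.   51.5 -52.5] 15.609534709055989 [ 0.41498805 -0.96473164 -1.85280299] 115.37681806565107
side boss 254 lo [ 0.4681 -0.1571  0.0616] hi [ 0.5188 -0.1098  0.0692]
   boss circle ((493.1663513183594, -132.87796020507812), 28.729185104370117)
side screw 0.003 26 lo [ 0.4851 -0.1409  0.0994] hi [ 0.502  -0.1313  0.1146]
side screw 0.026 79 lo [ 0.4811 -0.1435  0.1236] hi [ 0.5065 -0.1294  0.1514]
side fingers 131 lo [ 0.4815 -0.1489  0.1633] hi [ 0.5139 -0.1317  0.1943]
```

View pics/c3.png

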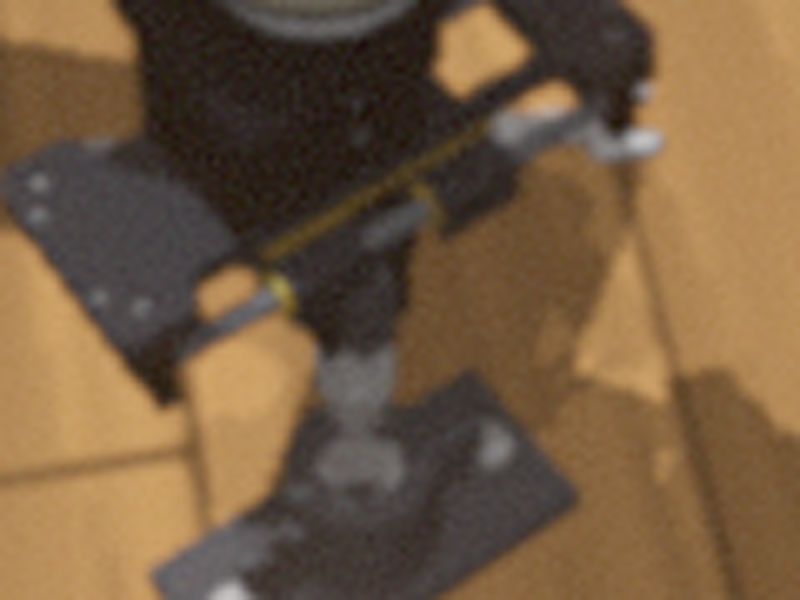

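The crop shows the screw hanging upright from the fingers, its pilot tip near (257,258) just above the boss ring at (259,265). I'll shift to the relative estimate, lower to just above the mouth and measure the tip against the bore there.

Request:
send_rows --pt "255 -0.0023 -0.0017 0.01 0" --pt "255 0 0 0.012 0" --pt "255 0 0 0 0" --pt "255 0 0 0 0"

```text
time_s: 8.85
position: [0.4942, -0.1312, 0.1521]
tcp_rot: [[-0.427, 0.904, -0.002], [0.904, 0.427, 0.001], [0.002, -0.002, -1.0]]
force: [0.1, 0.2, -2.5]
opening: 0.18
grasp_force: 30.0
```

```bash
python3 look.py 4
python3 - <<'E'
from proj import *
s=read_state();p=s['position'];a=cv2.imread('pics/s4.png')
x,y=230,225
im=cv2.resize(a[y:y+60,x:x+80],(800,600),interpolation=cv2.INTER_CUBIC)
for c in((.4932,-.1329),):
  for rr,col in((.028,(0,255,0)),(.0155,(0,255,255))):
    t=np.linspace(0,6.28,60);q=proj('side',np.c_[c[0]+rr*np.cos(t),c[1]+rr*np.sin(t),0*t+.066])
    cv2.polylines(im,[((q-[x,y]+.5)*10).astype(int)],True,col,1)
cv2.imwrite('pics/c4.png',im)
d=np.load('pics/s4.npy');u,v,P=cloud('side',d);k=(np.hypot(*(P[:,:2]-[.4932,-.1329]).T)<.035)
for vv in range(244,270):
    m=k&(v==vv); print(vv,[(int(uu),int(z*1000)) for uu,z in zip(u[m],P[m,2]) if 246<=uu<=272])
E
```

```text
8.85 [ 0.49418698 -0.13123123  0.15210178] [-27.4  28.8 102.9  -0.   48.4 -52.7] 15.65781636701564 [ 0.13787244  0.22834463 -2.50177843] 115.27956895029354
side boss 225 lo [ 0.468  -0.1575  0.0614] hi [ 0.5193 -0.1129  0.0693]
   boss circle ((493.1805114746094, -132.80299377441406), 28.667705535888672)
side screw 0.003 22 lo [ 0.4845 -0.1435  0.0763] hi [ 0.5007 -0.1371  0.092 ]
side screw 0.026 75 lo [ 0.4803 -0.1459  0.0989] hi [ 0.5067 -0.1341  0.1299]
side screw 0.06 4 lo [ 0.4878 -0.1454  0.131 ] hi [ 0.4902 -0.1449  0.1354]
side fingers 117 lo [ 0.4801 -0.1521  0.1412] hi [ 0.5127 -0.1354  0.1713]
244 [(262, 172), (263, 171), (264, 171), (265, 157), (266, 156)]
245 [(261, 173), (262, 169), (263, 170), (264, 168), (265, 153), (266, 153)]
246 [(259, 170), (260, 170), (261, 173), (262, 166), (263, 167), (264, 162), (265, 148), (266, 147)]
247 [(257, 167), (258, 169), (259, 169), (260, 171), (261, 167), (262, 163), (263, 162), (264, 161), (265, 147), (266, 144)]
248 [(256, 160), (257, 161), (258, 166), (259, 169), (260, 165), (261, 167), (262, 160), (263, 160), (264, 155), (265, 
[... 3912 characters left out ...]
57, 33), (258, 23), (259, 24), (260, 19), (261, 30), (262, 26), (263, 57), (264, 66), (265, 66), (266, 67), (267, 69), (268, 67), (269, 65), (270, 57), (271, 21)]
268 [(248, 66), (250, 65), (251, 66), (252, 65), (253, 67), (254, 66), (255, 34), (256, 21), (257, 16), (258, 17), (259, 13), (260, 17), (261, 18), (262, 59), (263, 66), (264, 65), (265, 63), (266, 66), (267, 66), (268, 65), (269, 64), (270, 54), (271, 16)]
269 [(248, 61), (249, 65), (250, 66), (251, 63), (252, 67), (253, 67), (254, 63), (255, 65), (256, 64), (257, 14), (258, 13), (259, 11), (260, 11), (261, 67), (262, 67), (263, 64), (264, 67), (265, 67), (266, 65), (267, 64), (268, 64), (269, 61), (270, 49), (271, 13), (272, 14)]
```

View pics/c4.png

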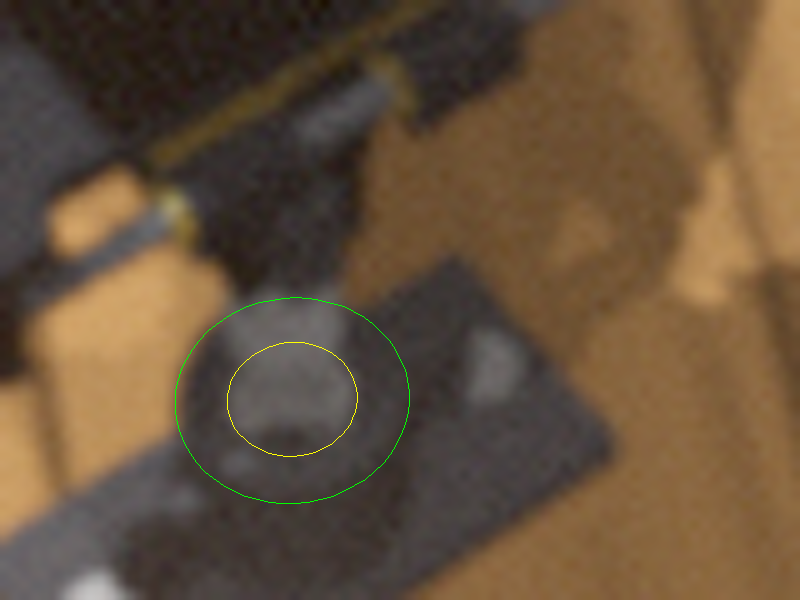

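The crop shows the tip centred left to right over the bore (tip columns 257–260, bore centre about 258.7). I'll compute the remaining front-to-back offset from the tip's lower edge.

Run:
```python
from h import *
for r in(265.4,265.9): print('tip front rim',onz('side',258.5,r,.0706))
print('px',onz('side',[258.5,259.5,258.5],[265,265,266],.0706))
d=np.load('pics/s4.npy');u,v,P=cloud('side',d)
# thread body axis column vs boss
for lo,hi in((.075,.092),(.1,.125)):
    k=(np.hypot(*(P[:,:2]-[.4935,-.133]).T)<.02)&(P[:,2]>lo)&(P[:,2]<hi); print(lo,u[k].min(),u[k].max(),u[k].mean())
from proj import proj
print(proj('side',[[.4932,-.1328,z] for z in(.066,.085,.11)]))
```

```text
tip front rim [[ 0.49200863 -0.13810644  0.0706    ]]
tip front rim [[ 0.49179866 -0.13943957  0.0706    ]]
px [[ 0.49217685 -0.13703828  0.0706    ]
 [ 0.49450785 -0.13747667  0.0706    ]
 [ 0.49175671 -0.13970592  0.0706    ]]
0.075 255 262 258.6190476190476
0.1 252 264 258.2769230769231
[[258.72621291 264.3532171 ]
 [258.398286   260.34049897]
 [257.9499466  254.84707765]]
```

Tip axis (0.4932, -0.1324) and boss axis (0.4932, -0.1328) agree to within about 0.5 mm. I'll lower into the bore.

Request:
send_rows --pt "255 0 0 0.004 0" --pt "255 0 0 0.004 0" --pt "255 0 0 0.004 0" --pt "255 0 0 0.004 0" --pt "255 0 0 0 0" --pt "255 0 0 0 0"

```text
time_s: 9.45
position: [0.4947, -0.1313, 0.1367]
tcp_rot: [[-0.427, 0.904, -0.001], [0.904, 0.427, 0.0], [0.001, -0.001, -1.0]]
force: [0.0, -0.0, -3.0]
opening: 0.181
grasp_force: 30.0
```

Request:
send_rows --pt "255 0 0 0.004 0" --pt "255 0 0 0.004 0" --pt "255 0 0 0.004 0" --pt "255 0 0 0.003 0" --pt "255 0 0 0.003 0" --pt "255 0 0 0 0" --pt "255 0 0 0 0"

```text
time_s: 10.03
position: [0.4943, -0.1306, 0.1182]
tcp_rot: [[-0.427, 0.904, -0.002], [0.904, 0.427, 0.002], [0.002, -0.001, -1.0]]
force: [-0.4, 5.2, -5.9]
opening: 0.187
grasp_force: 30.0
```

Request:
send_rows --pt "255 0.0011 0.0005 0 0" --pt "255 0 0 0 0" --pt "255 0 0 0.001 0" --pt "255 0 0 0.001 0" --pt "255 0 0 0 0" --pt "255 0 0 0 0"

```text
time_s: 10.53
position: [0.4947, -0.1302, 0.1172]
tcp_rot: [[-0.427, 0.904, -0.0], [0.904, 0.427, 0.0], [0.0, -0.0, -1.0]]
force: [-3.2, 3.5, -1.4]
opening: 0.183
grasp_force: 30.0
```

Request:
send_rows --pt "255 0.0008 -0.0004 0.0 0" --pt "255 0 0 0.001 0" --pt "255 0 0 0 0" --pt "203 0 0 0 0" --pt "203 0 0 0 0" --pt "203 0 0 0 0" --pt "203 0 0 0 0" --pt "203 0 0 0 0" --pt "203 0 0 0 0" --pt "203 0 0 0 0" --pt "203 0 0 0 0"

```text
time_s: 11.45
position: [0.4943, -0.1297, 0.1161]
tcp_rot: [[-0.427, 0.904, 0.0], [0.904, 0.427, -0.0], [-0.0, 0.0, -1.0]]
force: [-1.5, -0.3, 1.1]
opening: 0.203
grasp_force: 0.0
```

```bash
python3 look.py 5
```

```text
11.45 [ 0.49433255 -0.12974964  0.11607994] [-27.2  32.3 104.6  -0.   43.1 -52.5] 17.62518169756244 [-1.46942113 -0.33485132  1.0882802 ] 115.26970395553082
side boss 220 lo [ 0.4682 -0.1576  0.0615] hi [ 0.5192 -0.1178  0.0698]
   boss circle ((494.5530090332031, -133.65785217285156), 28.291624069213867)
side screw 0.026 69 lo [ 0.4775 -0.1459  0.0681] hi [ 0.5182 -0.1206  0.0937]
side screw 0.06 5 lo [ 0.4892 -0.1493  0.0975] hi [ 0.4948 -0.1428  0.1009]
side fingers 116 lo [ 0.4807 -0.1495  0.1052] hi [ 0.5145 -0.1217  0.1351]
```

View pics/c5.png

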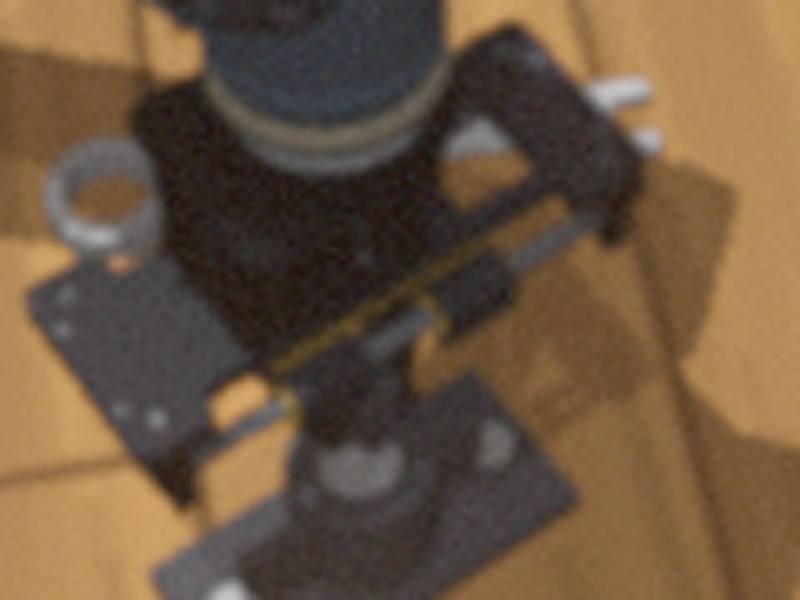

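The crop shows the screw seated in the boss (boss at ~(259,266)) with its weight off the fingers. I'll regrasp half a turn round to gain wrist range.

Request:
send_rows --pt "100 0 0 0 0" --pt "100 0 0 0 0" --pt "100 0 0 0 0" --pt "100 0 0 -0.004 0" --pt "100 0 0 0 0.1" --pt "100 0 0 0 0.125" --pt "100 0 0 0 0.125" --pt "100 0 0 0 0.125" --pt "100 0 0 0 0.125" --pt "100 0 0 0 0.125" --pt "100 0 0 0 0.125" --pt "100 0 0 0 0.125" --pt "100 0 0 0 0.125" --pt "100 0 0 0 0.125" --pt "100 0 0 0 0.125" --pt "100 0 0 0 0.125" --pt "100 0 0 0 0.125" --pt "100 0 0 0 0.125" --pt "100 0 0 0 0.125" --pt "100 0 0 0 0.125"

```text
time_s: 13.22
position: [0.4943, -0.1297, 0.1203]
tcp_rot: [[1.0, 0.031, 0.0], [0.031, -1.0, -0.0], [0.0, 0.0, -1.0]]
force: [-0.4, -0.7, 0.2]
opening: 0.604
grasp_force: 0.0
```

Request:
send_rows --pt "100 0 0 0 0.125" --pt "100 0 0 0 0.125" --pt "100 0 0 0 0.125" --pt "100 0 0 0 0.125" --pt "100 0 0 0 0.125" --pt "100 0 0 0 0.125" --pt "100 0 0 0 0.125" --pt "100 0 0 0 0.125" --pt "100 0 0 0 0.125" --pt "160 0 0 0 0.04" --pt "203 0 0 0 0" --pt "203 0 0 0 0" --pt "203 0 0 0 0" --pt "203 0 0 0 0" --pt "203 0 0 0 0" --pt "203 0 0 0 0"

```text
time_s: 14.55
position: [0.4942, -0.1297, 0.1201]
tcp_rot: [[0.429, -0.904, -0.0], [-0.904, -0.429, 0.0], [-0.0, 0.0, -1.0]]
force: [0.4, 0.0, -0.9]
opening: 0.225
grasp_force: 0.0
```

```bash
cat > st.py <<'E'
from h import *
s=read_state();R=s['tcp_rot'];print(round(s['time_s'],2),s['position'].round(4),s['joint_positions'].round(1),'op',round(s['opening']*87,2),s['grasp_force'],s['force'].round(1),s['moment'].round(2),'yaw-foot',(np.degrees(np.arctan2(R[1,0],R[0,0]))-25.4)%360)
E
python3 st.py
```

```text
14.55 [ 0.4942 -0.1297  0.1201] [-27.2  31.9 104.4   0.   43.7 127.4] op 19.56 0.0 [ 0.4  0.  -0.9] [0.11 0.02 0.03] yaw-foot 269.9766629941023
```

Request:
send_rows --pt "203 0 0 0 0" --pt "203 0 0 0 0" --pt "203 0 0 0 -0.1" --pt "203 0 0 0 -0.1" --pt "203 0 0 0 -0.1" --pt "203 0 0 0 -0.1" --pt "203 0 0 0 -0.1" --pt "203 0 0 0 -0.1" --pt "203 0 0 0 -0.1" --pt "203 0 0 0 -0.1" --pt "203 0 0 0 -0.1" --pt "203 0 0 0 -0.1" --pt "203 0 0 0 -0.1" --pt "203 0 0 0 -0.1" --pt "203 0 0 0 -0.1" --pt "203 0 0 0 -0.1" --pt "203 0 0 0 -0.1" --pt "203 0 0 0 0" --pt "203 0 0 0 0"

```text
time_s: 16.13
position: [0.495, -0.1303, 0.1211]
tcp_rot: [[0.932, 0.363, 0.002], [0.363, -0.932, -0.001], [0.002, 0.002, -1.0]]
force: [0.1, -0.8, 1.3]
opening: 0.206
grasp_force: 1.0
```

```bash
python3 st.py
cat > ht.py <<'E'
from h import *
import sys
a,d=snap('side',sys.argv[1]); u,v,P=cloud('side',d); p=read_state()['position']
W=a.astype(int); sat=(W.max(2)-W.min(2))[v,u]
r=np.hypot(*(P[:,:2]-[.4935,-.1325]).T)
k=(r<.018)&(P[:,2]>.066)&(P[:,2]<.105)
print('between boss and head: z profile by row (u 254..262)')
for vv in range(240,272):
    m=(v==vv)&(u>=255)&(u<=261); print(vv,round(float(np.median(P[m,2]))*1000,1),round(float(np.median(P[m,1]))*1000,1), W[vv,255:262].mean(0).round().astype(int).tolist())
x,y=215,205
cv2.imwrite(f'pics/c{sys.argv[1]}.png',cv2.resize(a[y:y+75,x:x+100],(800,600),interpolation=cv2.INTER_CUBIC))
E
python3 ht.py 6
```

```text
16.13 [ 0.495  -0.1303  0.1211] [-27.3  31.8 104.3  -0.   43.7  41.4] op 17.92 1.0199574013677193 [ 0.1 -0.8  1.3] [-0.13 -0.03  0.03] yaw-foot 355.9067367478861
between boss and head: z profile by row (u 254..262)
240 201.8 -153.5 [41, 45, 53]
241 201.4 -155.5 [42, 46, 53]
242 201.2 -157.5 [45, 48, 55]
243 201.8 -160.4 [44, 46, 54]
244 203.1 -163.9 [44, 47, 55]
245 219.2 -175.2 [50, 50, 56]
246 219.7 -177.2 [55, 54, 61]
247 218.7 -180.1 [59, 59, 65]
248 221.0 -183.2 [62, 62, 67]
249 219.2 -185.0 [61, 61, 66]
250 219.7 -187.6 [64, 63, 68]
251 217.3 -188.4 [61, 61, 66]
252 215.0 -189.3 [56, 68, 76]
253 200.7 -181.8 [55, 77, 89]
254 197.2 -182.0 [59, 78, 87]
255 193.6 -182.2 [69, 76, 83]
256 193.8 -184.6 [80, 79, 86]
257 195.7 -188.5 [93, 93, 95]
258 196.8 -191.8 [100, 97, 99]
259 218.9 -208.3 [96, 94, 97]
260 219.2 -209.8 [87, 86, 90]
261 216.7 -210.6 [83, 83, 87]
262 214.2 -211.4 [80, 81, 85]
263 193.1 -201.5 [79, 80, 85]
264 85.2 -142.4 [80, 81, 86]
265 84.5 -144.2 [85, 86, 92]
266 76.1 -142.4 [86, 89, 95]
267 75.6 -145.3 [87, 89, 95]
268 67.4 -143.2 [85, 87, 93]
269 64.7 -143.7 [74, 77, 83]
270 66.7 -147.9 [65, 67, 76]
271 66.4 -150.4 [69, 69, 76]
```

View pics/c6.png

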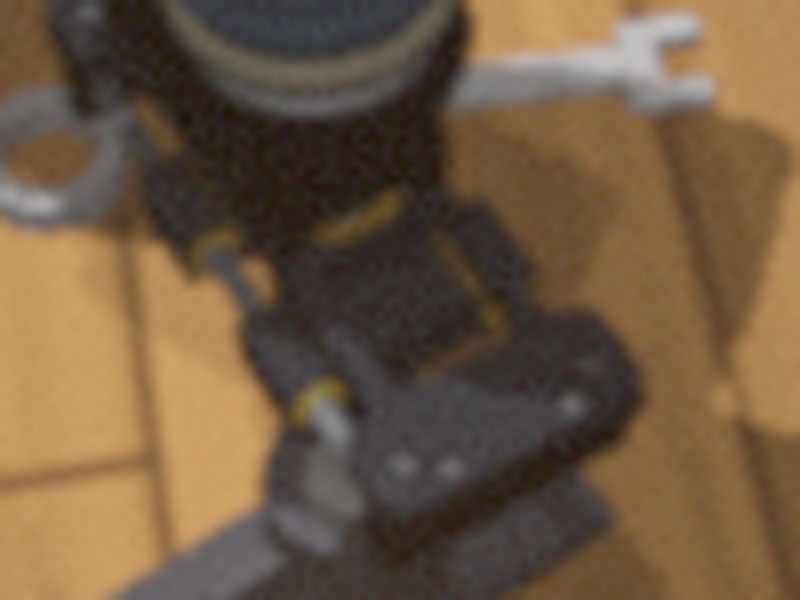

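Request:
send_rows --pt "203 0 0 0 -0.05" --pt "203 0 0 0 -0.05" --pt "203 0 0 0 -0.05" --pt "203 0 0 0 -0.05" --pt "203 0 0 0 -0.05" --pt "203 0 0 0 0"

```text
time_s: 16.68
position: [0.4943, -0.1298, 0.1201]
tcp_rot: [[0.812, 0.583, 0.0], [0.583, -0.812, -0.0], [-0.0, 0.0, -1.0]]
force: [-0.1, -0.6, 1.7]
opening: 0.204
grasp_force: 1.3
```

Request:
send_rows --pt "203 0 0 0 -0.05" --pt "203 0 0 0 -0.05" --pt "203 0 0 0 -0.05" --pt "203 0 0 0 -0.05" --pt "203 0 0 0 -0.05" --pt "203 0 0 0 0"

```text
time_s: 17.18
position: [0.4939, -0.1294, 0.1197]
tcp_rot: [[0.644, 0.765, -0.001], [0.765, -0.644, 0.001], [-0.0, -0.001, -1.0]]
force: [0.2, -0.1, 0.1]
opening: 0.205
grasp_force: 0.7
```

```bash
python3 st.py
```

```text
17.18 [ 0.4939 -0.1294  0.1197] [-27.2  31.9 104.4   0.   43.7  12.8] op 17.83 0.7273201585303468 [ 0.2 -0.1  0.1] [-0.05 -0.02 -0.  ] yaw-foot 24.528063810928273
```

Tool is 24° past the foot line and the load has changed. I'll loosen fully and lift clear to see whether it dropped.

Request:
send_rows --pt "198 0 0 0 0" --pt "198 0 0 0 0" --pt "198 0 0 0 0" --pt "100 0 0 0 0" --pt "100 0 0 0 0" --pt "100 0 0 0 0" --pt "100 0 0 -0.03 0" --pt "100 0 0 -0.04 0" --pt "100 0 0 -0.04 0" --pt "100 0 0 -0.03 0" --pt "100 0 0 0 0" --pt "100 0 0 0 0"

```text
time_s: 18.18
position: [0.4952, -0.1301, 0.262]
tcp_rot: [[0.643, 0.765, 0.004], [0.765, -0.643, -0.002], [0.001, 0.005, -1.0]]
force: [-0.3, 1.1, -0.8]
opening: 0.603
grasp_force: 0.0
```

Run:
```python
from h import *
a,d=snap('side','7');u,v,P=cloud('side',d);s=read_state();print(s['time_s'],s['position'])
W=a.astype(int);sat=(W.max(2)-W.min(2))[v,u]
k=(np.hypot(*(P[:,:2]-[.4935,-.1325]).T)<.028)&(P[:,2]>.07)&(P[:,2]<.16)&(sat<45)
z=P[k,2];print(k.sum(),np.histogram(z,np.arange(.07,.15,.004)))
zt=np.percentile(z,97);t=k&(P[:,2]>.118);print(P[t].mean(0),zt,cv2.minAreaRect((P[t][:,:2]*1000).astype(np.float32)))
x,y=215,205
cv2.imwrite('pics/c7.png',cv2.resize(a[y:y+75,x:x+100],(800,600),interpolation=cv2.INTER_CUBIC))
```

```text
18.2333 [ 0.4939587  -0.12950727  0.26022761]
261 (array([ 9,  9, 12, 10,  6,  7, 17, 11, 10, 14, 13, 13, 12, 15, 42, 61,  0,
        0,  0]), array([0.07 , 0.074, 0.078, 0.082, 0.086, 0.09 , 0.094, 0.098, 0.102,
       0.106, 0.11 , 0.114, 0.118, 0.122, 0.126, 0.13 , 0.134, 0.138,
       0.142, 0.146]))
[ 0.49310103 -0.13366947  0.12841311] 0.1318032129126826 ((492.80877685546875, -132.0892791748047), (35.739933013916016, 16.672868728637695), 42.185211181640625)
```

View pics/c7.png

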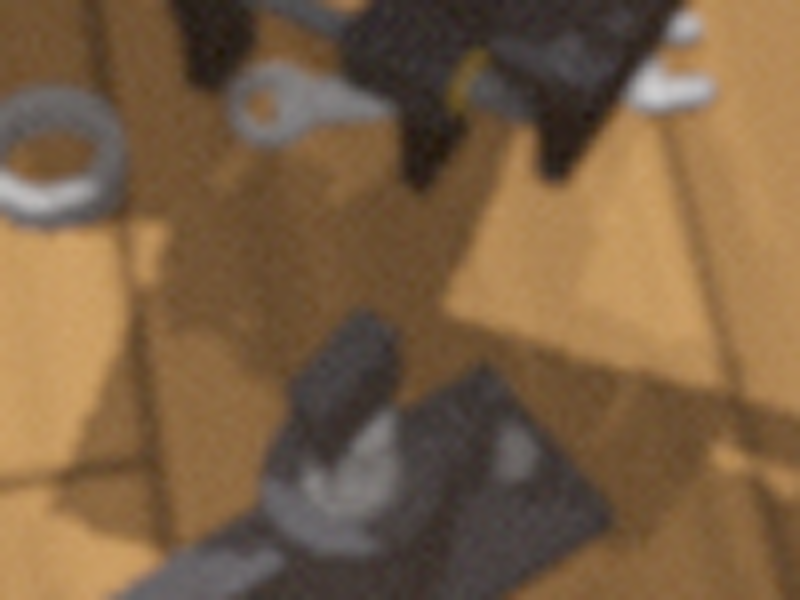

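The crop shows the head turned about 17° past the foot line. Its top is at z ≈ 0.130, so the lower end is at about 30 mm: the drop has happened, and the screw is upright on the boss axis. Now I'll regrip and turn it forward.

Request:
send_rows --pt "100 0 0 0.037 0.065" --pt "100 0 0 0.037 0.065" --pt "100 0 0 0.037 0" --pt "100 0 0 0.025 0" --pt "100 0 0 0.012 0" --pt "203 0 0 0 0" --pt "203 0 0 0 0" --pt "203 0 0 0 0" --pt "203 0 0 0 0" --pt "203 0 0 0 0" --pt "203 0 0 0 0" --pt "203 0 0 0 0" --pt "203 0 0 0 0" --pt "203 0 0 0 0"

```text
time_s: 19.4
position: [0.4944, -0.1297, 0.1124]
tcp_rot: [[0.737, 0.676, 0.001], [0.676, -0.737, -0.0], [0.0, 0.001, -1.0]]
force: [-0.3, 0.4, 0.7]
opening: 0.21
grasp_force: 0.0
```

Request:
send_rows --pt "203 0 0 0.0003 0.1" --pt "203 0 0 0.0003 0.125" --pt "203 0 0 0.0003 0.125" --pt "203 0 0 0.0003 0.125" --pt "203 0 0 0.0003 0.125" --pt "203 0 0 0.0003 0.125" --pt "203 0 0 0.0003 0.125" --pt "203 0 0 0.0003 0.125" --pt "203 0 0 0.0003 0.125" --pt "203 0 0 0.0003 0.125" --pt "203 0 0 0.0003 0.125" --pt "203 0 0 0.0003 0.125" --pt "203 0 0 0.0003 0.125" --pt "203 0 0 0.0003 0.125" --pt "203 0 0 0.0003 0.125" --pt "203 0 0 0.0003 0.125" --pt "203 0 0 0.0003 0.125" --pt "203 0 0 0.0003 0.125" --pt "203 0 0 0.0003 0.125" --pt "203 0 0 0 0"

```text
time_s: 21.07
position: [0.4941, -0.1296, 0.1063]
tcp_rot: [[-0.04, -0.999, -0.0], [-0.999, 0.04, 0.0], [-0.0, 0.0, -1.0]]
force: [-0.3, 0.4, -0.9]
opening: 0.209
grasp_force: 0.0
```

```bash
python3 st.py
```

```text
21.07 [ 0.4941 -0.1296  0.1063] [-27.3  33.3 104.9   0.   41.8 155. ] op 18.16 0.002719821052536986 [-0.3  0.4 -0.9] [ 0.18 -0.09 -0.02] yaw-foot 242.33414909351993
```

Request:
send_rows --pt "100 0 0 0 0" --pt "100 0 0 0 0" --pt "100 0 0 0 0" --pt "100 0 0 0 -0.1" --pt "100 0 0 0 -0.125" --pt "100 0 0 0 -0.125" --pt "100 0 0 0 -0.125" --pt "100 0 0 0 -0.125" --pt "100 0 0 0 -0.125" --pt "100 0 0 0 -0.125" --pt "100 0 0 0 -0.125" --pt "100 0 0 0 -0.125" --pt "100 0 0 0 -0.125" --pt "100 0 0 0 -0.125" --pt "100 0 0 0 -0.125" --pt "100 0 0 0 -0.125" --pt "100 0 0 0 -0.125" --pt "100 0 0 0 -0.125" --pt "100 0 0 0 -0.125"

```text
time_s: 22.65
position: [0.4943, -0.1297, 0.1064]
tcp_rot: [[0.931, 0.366, 0.0], [0.366, -0.931, -0.0], [0.0, 0.0, -1.0]]
force: [-0.2, -0.9, -0.3]
opening: 0.61
grasp_force: 0.0
```

Request:
send_rows --pt "100 0 0 0 -0.125" --pt "100 0 0 0 -0.125" --pt "100 0 0 0 -0.125" --pt "100 0 0 0 -0.125" --pt "100 0 0 0 -0.125" --pt "100 0 0 0 -0.125" --pt "100 0 0 0 -0.125" --pt "100 0 0 0 -0.125" --pt "100 0 0 0 -0.125" --pt "160 0 0 0 -0.04" --pt "203 0 0 0 0" --pt "203 0 0 0 0" --pt "203 0 0 0 0" --pt "203 0 0 0 0" --pt "203 0 0 0 0" --pt "203 0 0 0 0" --pt "203 0 0 0 0" --pt "203 0 0 0 0"

```text
time_s: 24.15
position: [0.4942, -0.1297, 0.1063]
tcp_rot: [[0.039, 0.999, -0.0], [0.999, -0.039, 0.0], [0.0, -0.0, -1.0]]
force: [-0.4, -0.7, 0.3]
opening: 0.211
grasp_force: 0.0
```

Request:
send_rows --pt "203 0 0 0.0003 0.1" --pt "203 0 0 0.0003 0.125" --pt "203 0 0 0.0003 0.125" --pt "203 0 0 0.0003 0.125" --pt "203 0 0 0.0003 0.125" --pt "203 0 0 0.0003 0.125" --pt "203 0 0 0.0003 0.125" --pt "203 0 0 0.0003 0.125" --pt "203 0 0 0.0003 0.125" --pt "203 0 0 0.0003 0.125" --pt "203 0 0 0.0003 0.125" --pt "203 0 0 0.0003 0.125" --pt "203 0 0 0 0"

```text
time_s: 25.23
position: [0.4943, -0.1297, 0.1027]
tcp_rot: [[0.999, 0.055, 0.0], [0.055, -0.999, 0.0], [0.0, -0.0, -1.0]]
force: [-0.8, -1.0, -0.0]
opening: 0.206
grasp_force: 0.0
```

```bash
python3 st.py
```

```text
25.23 [ 0.4943 -0.1297  0.1027] [-27.2  33.7 105.    0.   41.3  59.6] op 17.88 0.0 [-0.8 -1.  -0. ] [0.   0.   0.01] yaw-foot 337.7267674156732
```

Request:
send_rows --pt "203 0 0 0.0003 0.1" --pt "203 0 0 0.0003 0.125" --pt "203 0 0 0.0003 0.125" --pt "203 0 0 0.0003 0.125" --pt "203 0 0 0.0003 0.125" --pt "203 0 0 0.0003 0.125" --pt "203 0 0 0.0003 0.125" --pt "203 0 0 0.0003 0.125" --pt "203 0 0 0.0003 0.125" --pt "203 0 0 0.0003 0.125" --pt "203 0 0 0.0003 0.125" --pt "203 0 0 0.0003 0.125" --pt "203 0 0 0.0003 0.125" --pt "203 0 0 0.0003 0.06" --pt "203 0 0 0 0"

```text
time_s: 26.48
position: [0.4941, -0.1294, 0.0986]
tcp_rot: [[-0.03, -1.0, -0.0], [-1.0, 0.03, 0.0], [-0.0, 0.0, -1.0]]
force: [0.5, 0.5, -0.3]
opening: 0.201
grasp_force: 0.4
```

Request:
send_rows --pt "100 0 0 0 0" --pt "100 0 0 0 0" --pt "100 0 0 0 0" --pt "100 0 0 0 -0.1" --pt "100 0 0 0 -0.125" --pt "100 0 0 0 -0.125" --pt "100 0 0 0 -0.125" --pt "100 0 0 0 -0.125" --pt "100 0 0 0 -0.125" --pt "100 0 0 0 -0.125" --pt "100 0 0 0 -0.125" --pt "100 0 0 0 -0.125" --pt "100 0 0 0 -0.125" --pt "100 0 0 0 -0.125" --pt "100 0 0 0 -0.125" --pt "100 0 0 0 -0.125" --pt "100 0 0 0 -0.125" --pt "100 0 0 0 -0.125" --pt "100 0 0 0 -0.125"

```text
time_s: 28.07
position: [0.4943, -0.1297, 0.0985]
tcp_rot: [[0.929, 0.37, 0.0], [0.37, -0.929, -0.0], [0.0, 0.0, -1.0]]
force: [-1.3, 0.3, 0.4]
opening: 0.61
grasp_force: 0.0
```

Request:
send_rows --pt "100 0 0 0 -0.125" --pt "100 0 0 0 -0.125" --pt "100 0 0 0 -0.125" --pt "100 0 0 0 -0.125" --pt "100 0 0 0 -0.125" --pt "100 0 0 0 -0.125" --pt "100 0 0 0 -0.125" --pt "100 0 0 0 -0.125" --pt "100 0 0 0 -0.125" --pt "160 0 0 0 -0.04" --pt "203 0 0 0 0" --pt "203 0 0 0 0" --pt "203 0 0 0 0" --pt "203 0 0 0 0" --pt "203 0 0 0 0" --pt "203 0 0 0 0" --pt "203 0 0 0 0" --pt "203 0 0 0 0"

```text
time_s: 29.57
position: [0.4943, -0.1297, 0.0986]
tcp_rot: [[0.034, 0.999, 0.0], [0.999, -0.034, -0.0], [-0.0, 0.0, -1.0]]
force: [0.6, -0.7, -0.3]
opening: 0.207
grasp_force: 0.0
```

```bash
python3 st.py
```

```text
29.57 [ 0.4943 -0.1297  0.0986] [-27.2  34.1 105.2  -0.   40.8 -25.3] op 18.03 0.04805577377737791 [ 0.6 -0.7 -0.3] [ 0.01 -0.14 -0.02] yaw-foot 62.64921741797543
```

Request:
send_rows --pt "203 0 0 0.0003 0.1" --pt "203 0 0 0.0003 0.125" --pt "203 0 0 0.0003 0.125" --pt "203 0 0 0.0003 0.125" --pt "203 0 0 0.0003 0.125" --pt "203 0 0 0.0003 0.125" --pt "203 0 0 0.0003 0.125" --pt "203 0 0 0.0003 0.125" --pt "203 0 0 0.0003 0.125" --pt "203 0 0 0 0.06" --pt "203 0 0 0 0" --pt "203 0 0 0 0" --pt "100 0 0 0 0" --pt "100 0 0 0 0" --pt "100 0 0 0 0" --pt "100 0 0 -0.04 0" --pt "100 0 0 -0.04 0" --pt "100 0 0 -0.04 0" --pt "100 0 0 0 0" --pt "100 0 0 0 0"

```text
time_s: 31.23
position: [0.4959, -0.1304, 0.2185]
tcp_rot: [[0.93, 0.368, 0.006], [0.368, -0.93, -0.003], [0.005, 0.005, -1.0]]
force: [0.1, 1.1, -0.6]
opening: 0.598
grasp_force: 0.0
```

```bash
python3 st.py
python3 - <<'E'
from h import *
a,d=snap('side','8');u,v,P=cloud('side',d)
W=a.astype(int);sat=(W.max(2)-W.min(2))[v,u]
k=(np.hypot(*(P[:,:2]-[.4935,-.1325]).T)<.026)&(P[:,2]>.07)&(P[:,2]<.14)&(sat<45)
z=P[k,2];h,e=np.histogram(z,np.arange(.07,.142,.004));print(h,e[:-1])
t=k&(P[:,2]>.105);print(t.sum(),P[t].mean(0),cv2.minAreaRect((P[t][:,:2]*1000).astype(np.float32)))
x,y=215,205
cv2.imwrite('pics/c8.png',cv2.resize(a[y:y+75,x:x+100],(800,600),interpolation=cv2.INTER_CUBIC))
E
```

```text
31.23 [ 0.4959 -0.1304  0.2185] [-27.2  22.9  99.5   0.   57.3  41.1] op 52.04 0.0 [ 0.1  1.1 -0.6] [-0.03  0.03 -0.04] yaw-foot 356.21954842150524
[ 6  8 22 11 11 16 15 14 13 13 64 27  0  0  0  0  0] [0.07  0.074 0.078 0.082 0.086 0.09  0.094 0.098 0.102 0.106 0.11  0.114
 0.118 0.122 0.126 0.13  0.134]
106 [ 0.4907857  -0.13345109  0.11247077] ((491.5828857421875, -131.52503967285156), (35.51068878173828, 15.597379684448242), 22.803190231323242)
```

View pics/c8.png

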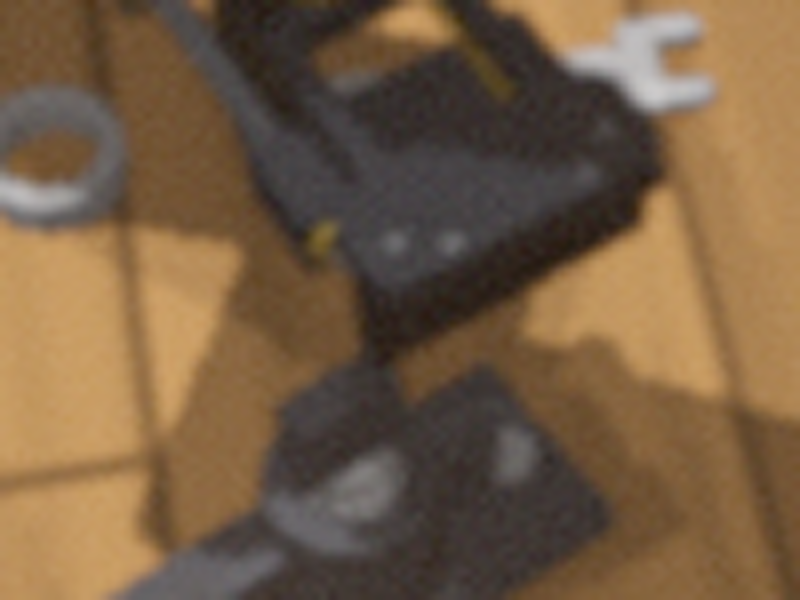

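The crop shows the head in line with the foot and its top at z ≈ 0.113, so the lower end is at about 13 mm, one turn in as required. Now the final grip.

Request:
send_rows --pt "100 0 0 0.04 0" --pt "100 0 0 0.04 0" --pt "100 0 0 0.028 0" --pt "100 0 0 0.012 0" --pt "100 0 0 0 0" --pt "255 0 0 0 0" --pt "255 0 0 0 0" --pt "255 0 0 0 0" --pt "255 0 0 0 0" --pt "255 0 0 0 0" --pt "255 0 0 0 0" --pt "255 0 0 0 0" --pt "255 0 0 0 0" --pt "255 0 0 0 0" --pt "255 0 0 0 0" --pt "255 0 0 0 0" --pt "255 0 0 0 0" --pt "255 0 0 0 0" --pt "255 0 0 0 0"

```text
time_s: 32.87
position: [0.4946, -0.1299, 0.0964]
tcp_rot: [[0.93, 0.368, 0.001], [0.368, -0.93, -0.001], [0.001, 0.001, -1.0]]
force: [0.2, -0.6, 5.7]
opening: 0.184
grasp_force: 29.9
```

```bash
python3 st.py
```

```text
32.87 [ 0.4946 -0.1299  0.0964] [-27.2  34.3 105.2  -0.   40.4  41.2] op 16.04 29.851504055577607 [ 0.2 -0.6  5.7] [-0.09  0.11 -0.04] yaw-foot 356.1953060544668
```

The screw is gripped at 30 N, square to the tool and at rest, so I'm handing in.

```bash
python3 -c "
from rig import *
print(hand_in())"
```

```text
the job is handed in; nothing more can be done
None
```

The job is handed in: the screw was set on the thread, backed off until it dropped, and turned forward one full turn (lower end measured at about 13 mm), and it is held upright at 30 N after 33 s; the judge's verdict was not shown.

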